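Set the bench clamp four clicks and hold it

TASK

Pull the clamp tray out of the low wooden cabinet all the way to its stop, then push the clamp's ratchet lever round from its rest by exactly four clicks, which you feel in the hand as the spring pawl drops behind four teeth one after another, and never on past a fifth tooth. The lever springs back when let go, so finish while still holding it at the fourth click, with the tray fully out. Leave the loose things on the bench and on the cabinet where they are.

Things in the scene. Friction and masses are not known exactly. Their poses are not given: they have to be found in the camera images.
- cab: (All sizes here are in mm.) The low wooden cabinet, 334 wide, 280 deep, 112 high, fixed to the bench. Origin: on the bench at the middle of its front edge; x runs straight back into the cabinet, y to the left as seen from the robot, z up. The tray slides out along its -x.
- tray (a joint): How far the tray is out, in m: 0 closed, 0.15 at its stop; it starts closed or up to 0.03 out. About 4 N of friction; it stays where it is left. The tray is 330 wide; its front panel is 14 thick, stands in front of the cabinet and reaches from 8 to 56 above the bench; its sides are 42 high.
- tray_handle (a point): Middle of the tray's bar handle: a level round steel bar, 10 thick, 100 long across the tray's width, 72 above the bench (40 below the cabinet's top), 41 in front of the front panel, 55 in front of the cabinet when closed. Free above and behind, so it can be pinched or hooked from above. Axes as the cabinet's.
- lever: The clamp's ratchet lever, a flat steel bar on the tray. Origin: on its upright pivot axis, at bench height, mid-width, 110 behind the front panel's back; x points along it to the knob. At rest against its stop it points 1.1 rad to the right of straight to the front; it advances clockwise seen from above (knob leftwards and frontwards), 1.4 rad in all. A spring always pushes it back to rest.
- lever_knob (a point): Middle of the free part of the lever's knob, an upright round wooden post 16 across, 95 from the pivot, from 40 to 96 above the bench (this point: 78). All else on the tray is below 57 but the handle, so closed fingers can push the knob from its right, or pinch it from above. The return spring pushes back with about 6 N here at rest, 8 N at the fourth click. Frame as the lever's.
- first_tooth (a point): Top of the first of the lever's six teeth, 55 from the pivot, 41 above the bench, at the left of the pivot; the others follow 0.18 rad apart (17 of knob travel). As a tooth lifts the pawl the push at the knob climbs by 4 to 6 N (to 11 to 15 N), then drops sharply by about as much, to about the plain spring push, as the pawl falls in behind the tooth: that is one click.
- pawl_tip (a point): Round nose of the brass spring pawl, 41 above the bench, at the left of the pivot on the plate; it yields outwards as a tooth passes and drops in behind it. The lever has 0.1 to 0.3 rad of free travel before the first tooth meets it. After the fourth click the lever may rest against the fifth tooth but that tooth must not pass.
- plate: Aluminium setting plate under the lever, carrying the pawl; origin on the pivot axis at bench height. It is locked at a different angle each time (up to 0.2 rad), which shifts all clicks. Angle of the lever's x clockwise past the plate's x: teeth lift the pawl highest at 0.16, 0.34, 0.52, 0.70, 0.88, 1.06 rad; the pawl lies behind the fourth tooth at 0.79.
- bow: A curved dark wooden saw handle lying loose on the bench, left: 18 thick, about 150 across. Leave alone.
- tin: A round metal tin with a lid, 76 across, 52 high, loose on the bench, right. Leave alone.
- offcut: A block of pale wood 60 x 90 x 30, loose on the cabinet's top. Leave alone.
- jar: A small amber jar, 60 across, 75 high, loose on the cabinet's top. Leave alone.

How it is judged:
By the outcome, as a careful person would: the job done as asked, in the order asked, and still so for the second after the job is handed in, while the arm keeps its last pose, push and grip.
It also fails if it takes over 72 s, if anything falls off the work surface, if the arm or the gripper's body presses on something with over 40 N, if the wrist force passes 120 N, or if a joint passes its speed limit or range.

ROBOT

A 7-joint arm with a two-finger parallel gripper is mounted at the origin on the work surface. World frame = base frame: x ahead of the robot, y to its left, z up, the work surface at z = 0. Lengths are in m, angles in degrees, forces in N, time in s.
With the tool pointing down it reaches from about 0.425 to 0.875 m from the base axis. Payload 4.7 kg.
Tool frame: the origin (TCP) lies at the very end of the fingers, on their centre line; the grasp point (between the pads) lies 19 mm behind it; z points along the fingers, x is the direction in which the jaws open and shut, and the axes are right-handed (so a half turn about z gives the same grasp; the last joint's range is limited). The gripper opens to 87 mm and grips with 3 to 60 N. Pads are 19 mm wide; open, the fingers measure 117 mm over their backs; the gripper's body (75 mm by 190 mm) begins 51 mm behind the grasp point.
Start: joints at [67.901, 18.392, -4.016, 83.108, 1.295, 78.541, -3.26], TCP at [0.253, -0.599, 0.223] pointing down, gripper open.
Joint ranges: [-163.93, 163.93], [-17.29, 119.83], [-79.2, 71.16], [3.27, 140.29], [-89.18, 269.18], [5.43, 117.66], [-154.24, 154.24]. Speed limits (degrees/s): [147.25, 147.25, 180, 180, 180, 180, 180].

INTERFACE

Orientations are given as [roll, pitch, yaw] about the fixed x, y, z axes, in that order (R = Rz(yaw) Ry(pitch) Rx(roll)).
In Python, from cell import sensors, vision, env gives the robot as it stands.
- The arm moves only by the shell command python3 -m inch 'ROWS' [OPENING] [FORCE]. ROWS is a JSON object of lists of equal length, an entry for each row: "dp": the shift along the tool's x, y, z in m, a list of three; "turn": the turn about the tool's z in degrees. A call has 1 to 8 rows; each row shifts and turns the commanded pose from where the row before left it, along the tool's axes as they then stand; what a row does not reach is not made up. A row lasts 1/8 s, in which the tool goes at most 62.5 mm and 10.7 degrees, less where a joint would pass 70% of its speed; a pose out of reach is approached as far as the arm can. A call is refused whole if a number of a shift passes 0.0625 or a number of a turn 10.7, either way. A call with a gripper value outside its range is refused whole. OPENING is the closure, from -1 (fully open) to 1 (shut), set as the call begins (- or left out, the last holds). The fingers move at their own pace and stop on an object; FORCE is the grip in N (left out, the last holds). Time passes only in rows, so rows that do not move let the fingers close. It gives the time, the measured TCP pose, the force and the opening at its end, in the units of the state.
- sensors.get_obs(): the state, without advancing time (a new reading comes with each control period).
- vision.read_camera(name): name is "side" or "top" or "wrist"; returns the picture (420x560x3 uint8, blue, green, red); there is no depth.
- vision.get_calibration(name): a dict with "K" (3x3 intrinsics, pixels), "k1" (the pictures are not rectified: a ray, as slopes to the right and down, at radius r is drawn at 1 + k1 r^2 times it, then the intrinsics apply), "pose" (4x4, takes a point from camera to world coordinates). Camera axes: x right, y down, z forward; pixel columns grow to the right and rows downward; lengths in m; the calibration is good to about 2 mm. A picture is of the moment at which its call begins: read the wrist's pose just before it. get_calibration takes no time and is no camera call; for the wrist camera it gives the pose at the moment of the call.
- env.sign_off(): hands the job in, once; it reports no verdict.
The state is a dict: "time_s": time; "qpos": joint angles; "joint_velocities": joint speeds; "effort": joint torques, N m; "tool_pos": TCP position; "tool_rot": TCP orientation; "force": force on the tool from outside, world axes, zero at the start; "wrist_torque": the same for the moment, N m; "grip_width": finger opening in m.
Only numpy, scipy, OpenCV 4.12 (cv2) and the standard library are available. Lean on these libraries where they do the work, as an engineer would, in place of code of your own. Each camera call takes 0.05 s, during which the arm holds its last target.

## Working session

There is one attempt and no reset: what is moved stays moved. The work goes in short steps, Python scripts to look and compute and a shell command to move; the robot and the scene stay as the last step left them, time stands still between calls to the robot, and variables do not carry over. Pictures are saved under pics/ and viewed, and the job is handed in when it is done.

```bash
ls; mkdir -p pics
python3 - <<'E'
from cell import sensors, vision, env
import cv2,numpy as np
o=sensors.get_obs()
for k,v in o.items(): print(k,np.round(v,4))
for n in ["side","top"]:
    c=vision.get_calibration(n); print(n,np.round(c["K"],1).tolist(),c["k1"],np.round(c["pose"],3).tolist())
    cv2.imwrite(f"pics/{n}0.png",vision.read_camera(n))
E
```

```text
pics
time_s 0.0
qpos [67.9002 18.4373 -4.0152 83.1747  1.2953 78.5405 -3.2586]
joint_velocities [ 0.0335  0.0263 -0.0321 -0.0594  0.0825 -0.0614 -0.0582]
effort [-4.00000e-04 -4.91283e+01 -4.04200e-01 -3.12528e+01 -6.38000e-02
  4.34000e-02  2.00000e-04]
tool_pos [ 0.2527 -0.5983  0.2215]
tool_rot [ 1.799938e+02  1.072000e-01 -6.708940e+01]
force [-0.5044  0.7021 -0.3778]
wrist_torque [-0.0136  0.011  -0.0051]
grip_width 0.0872
side [[518.5, 0.0, 280.3], [0.0, 518.5, 210.7], [0.0, 0.0, 1.0]] -0.11945444996337001 [[-0.723, -0.378, 0.578, -0.238], [-0.691, 0.38, -0.615, 0.94], [0.013, -0.844, -0.536, 0.916], [0.0, 0.0, 0.0, 1.0]]
top [[534.7, 0.0, 277.9], [0.0, 534.7, 209.3], [0.0, 0.0, 1.0]] -0.00849396406887423 [[0.018, -0.993, 0.117, 0.443], [-1.0, -0.019, -0.004, -0.002], [0.006, -0.117, -0.993, 1.646], [0.0, 0.0, 0.0, 1.0]]
```

View pics/top0.png

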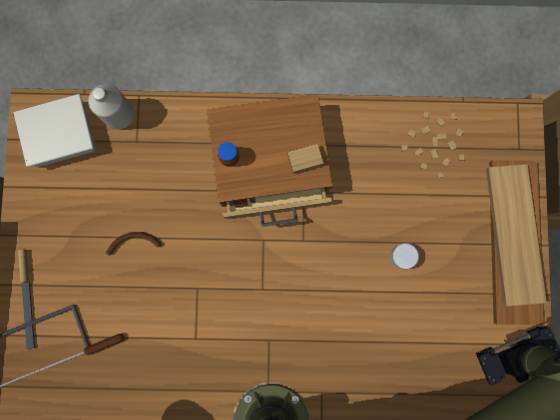

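View pics/side0.png

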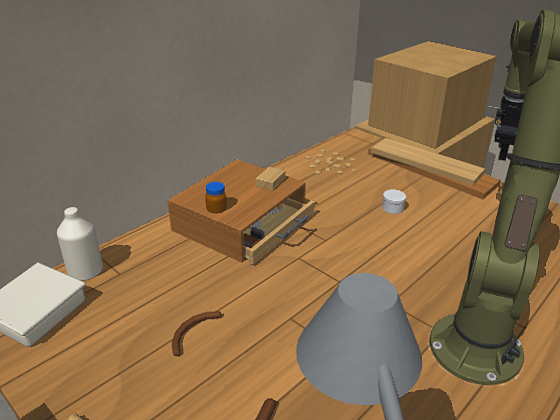

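The top view shows the cabinet top with corners near (208,108), (319,97), (331,188) and (219,201), and the handle bar near (280,222). The tray is slightly out. The tin is at (405,256), the bow at (135,242), and the jar and offcut are on the cabinet top. Next I zoom in and measure.

```bash
cat > h.py <<'E'
from cell import sensors, vision, env
import cv2,numpy as np
def ray(n,u,v,c=None):
    c=c or vision.get_calibration(n); K=np.array(c["K"]);P=np.array(c["pose"])
    p=cv2.undistortPoints(np.array([[[u,v]]],float),K,np.array([c["k1"],0,0,0,0.]),).ravel()
    return P[:3,3],P[:3,:3]@np.array([p[0],p[1],1])
def onz(n,u,v,z,c=None):
    o,d=ray(n,u,v,c); return o+d*(z-o[2])/d[2]
def proj(n,X,c=None):
    c=c or vision.get_calibration(n); P=np.array(c["pose"]);K=np.array(c["K"])
    q=P[:3,:3].T@(np.array(X)-P[:3,3]); s=q[:2]/q[2]; s=s*(1+c["k1"]*(s@s)); return K[:2,:2]@s+K[:2,2]
def crop(n,img,x0,y0,w,h,s,name):
    cv2.imwrite(f"pics/{name}.png",cv2.resize(img[y0:y0+h,x0:x0+w],None,fx=s,fy=s,interpolation=cv2.INTER_CUBIC))
E
python3 - <<'E'
from h import *
im=cv2.imread("pics/top0.png"); crop("top",im,200,90,150,145,4,"topz")
pts=[(208,108),(319,97),(331,188),(219,201)]
W=[onz("top",*p,.112) for p in pts]
for w in W: print(np.round(w,4))
print([round(float(np.linalg.norm(W[i]-W[i-1])),3) for i in range(4)])
print("handle",onz("top",262,225,.072),onz("top",297,221,.072))
E
```

```text
[0.9208 0.204  0.112 ]
[ 0.9611 -0.1236  0.112 ]
[ 0.6888 -0.1611  0.112 ]
[0.6444 0.1628 0.112 ]
[0.279, 0.33, 0.275, 0.327]
handle [0.58063997 0.03792755 0.072     ] [ 0.59447913 -0.06528666  0.072     ]
```

View pics/topz.png

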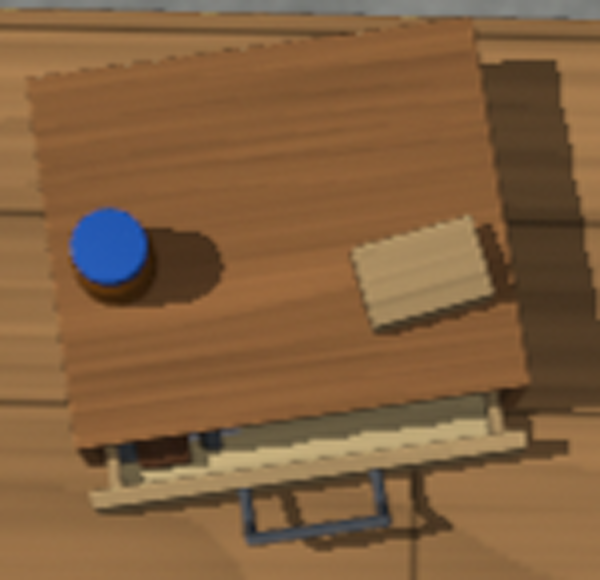

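```bash
python3 -m inch '{"dp":[[0,0,0],[0,0,0],[0,0,0],[0,0,0],[0,0,0],[0,0,0],[0,0,0],[0,0,0]],"turn":[-10.7,-10.7,-10.7,-10.7,-10.7,-10.7,-10.7,0]}' 0 20
python3 - <<'E'
from h import *
o=sensors.get_obs();p=o["tool_pos"];y=np.radians(o["tool_rot"][2])
d=np.array([.5876,-.0137])-p[:2]
print(o["tool_rot"],d@[np.cos(y),np.sin(y)],d@[np.sin(y),-np.cos(y)],o["qpos"],o["grip_width"])
E
```

```text
time_s: 1.1
tool_pos: [0.2528, -0.5985, 0.222]
tool_rot: [-179.9, 0.0, 7.7]
force: [-0.1, -0.5, 0.1]
grip_width: 0.0435
[-1.79945671e+02  7.17475963e-03  7.68588154e+00] 0.41003113330813573 -0.534799571590287 [ 75.55984879  19.00010047 -13.83963989  82.82120129   4.54186533
  78.78043665  69.24366932] 0.04347102925237979
```

```bash
python3 -m inch '{"dp":[[0.034,-0.0445,0],[0.034,-0.0445,0],[0.034,-0.0445,0],[0.034,-0.0445,0],[0.034,-0.0445,0],[0.034,-0.0445,0],[0.034,-0.0445,0],[0.034,-0.0445,0]],"turn":[0,0,0,0,0,0,0,0]}'
python3 -m inch '{"dp":[[0.034,-0.0445,0],[0.034,-0.0445,0],[0.034,-0.0445,0],[0.03,-0.04,0],[0,0,0],[0,0,0]],"turn":[0,0,0,0,0,0]}'
python3 - <<'E'
from h import *
o=sensors.get_obs();p=o["tool_pos"];y=np.radians(o["tool_rot"][2])
d=np.array([.5876,-.0137])-p[:2]
print(o["tool_rot"],d@[np.cos(y),np.sin(y)],d@[np.sin(y),-np.cos(y)],o["qpos"],o["grip_width"])
c=vision.get_calibration("wrist"); print(c["pose"],c["K"],c["k1"])
cv2.imwrite("pics/w1.png",vision.read_camera("wrist"))
print("handle pix", proj("wrist",[.5876,-.0137,.072],c))
E
```

```text
time_s: 2.1
tool_pos: [0.4747, -0.2075, 0.2226]
tool_rot: [180.0, -0.0, 7.6]
force: [0.8, -0.4, -0.3]
grip_width: 0.0435
time_s: 2.85
tool_pos: [0.581, -0.0199, 0.2221]
tool_rot: [180.0, 0.1, 7.7]
force: [1.0, -0.0, -0.9]
grip_width: 0.0436
[1.79966108e+02 6.00399566e-02 7.67902091e+00] 0.007385147506175379 -0.005302157786486717 [ 34.80702318  13.99434095 -41.45830825  92.07031975   9.47274632
  77.57602318  -0.18286474] 0.04357002879535254
[[ 0.99103756  0.12881022  0.03539047  0.57094503]
 [ 0.1335666  -0.95128636 -0.27787446  0.05556136]
 [-0.0021266   0.28011101 -0.95996526  0.38444459]
 [ 0.          0.          0.          1.        ]] [[349.48573645   0.         274.93895319]
 [  0.         349.48573645 212.67184909]
 [  0.           0.           1.        ]] -0.0373390365146687
handle pix [283.59256907 191.37808178]
```

View pics/w1.png

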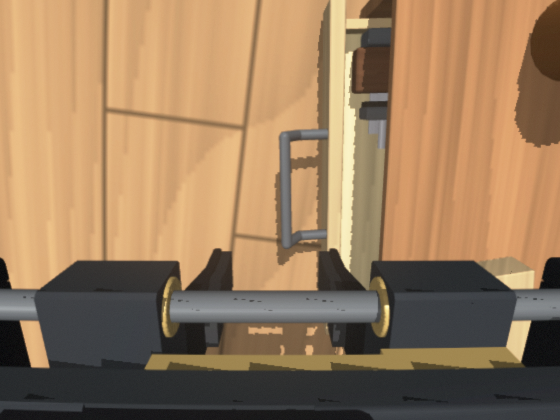

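The wrist picture shows the bar running from about (285,135) to (288,243), with its middle at (286,189). The projected estimate was (284,191), so the two views agree. I'll refine the bar position and descend.

Run:
```python
from h import *
a=onz("wrist",285,135,.072);b=onz("wrist",288,243,.072);m=(a+b)/2
o=sensors.get_obs();p=o["tool_pos"];y=np.radians(o["tool_rot"][2])
d=m[:2]-p[:2];e=a-b
print(a,b,m,np.linalg.norm(e),np.degrees(np.arctan2(-e[0],e[1])),d@[np.cos(y),np.sin(y)],d@[np.sin(y),-np.cos(y)],p)
```

```text
[0.58172217 0.03556197 0.072     ] [ 0.59874482 -0.06416961  0.072     ] [ 0.5902335  -0.01430382  0.072     ] 0.10117390000566118 9.68616222545805 0.010124044140118643 -0.005297813126734592 [ 0.58090007 -0.02089551  0.22218803]
```

```bash
python3 -m inch '{"dp":[[0.009,-0.005,0.04],[0,0,0.04],[0,0,0.04],[0,0,0.024],[0,0,0.02],[0,0,0],[0,0,0]],"turn":[0,0,0,0,0,0,0]}' 0 30
python3 -m inch '{"dp":[[0,0,0],[0,0,0],[0,0,0],[0,0,0],[0,0,0]],"turn":[0,0,0,0,0]}' 1 30
python3 - <<'E'
from h import *
cv2.imwrite("pics/w2.png",vision.read_camera("wrist"))
o=sensors.get_obs();print(o["tool_pos"],o["grip_width"],o["force"])
E
```

```text
time_s: 3.78
tool_pos: [0.5903, -0.0135, 0.0596]
tool_rot: [180.0, -0.1, 7.8]
force: [0.1, 0.1, 0.1]
grip_width: 0.0435
time_s: 4.4
tool_pos: [0.5896, -0.0131, 0.0587]
tool_rot: [180.0, -0.0, 7.8]
force: [-0.2, 0.4, 0.4]
grip_width: 0.0087
[ 0.58958172 -0.0131143   0.05862267] 0.008941059260822127 [0.56516923 0.27961477 0.95130999]
```

View pics/w2.png

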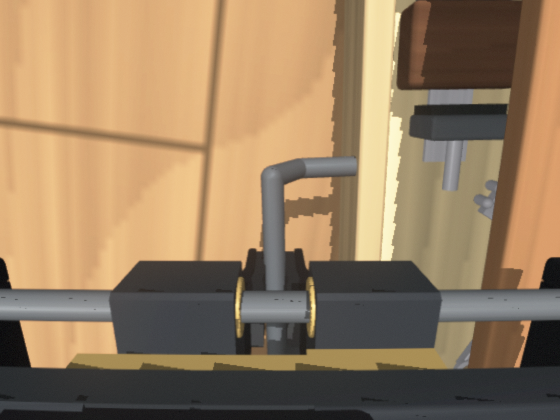

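The pads have closed on the bar, with a grip width of about 9 mm. Now I pull.

```bash
python3 -m inch '{"dp":[[-0.012,0,0],[-0.015,0,0],[-0.015,0,0],[-0.015,0,0],[-0.015,0,0],[-0.015,0,0],[-0.012,0,0],[-0.01,0,0]],"turn":[0,0,0,0,0,0,0,0]}' 1 40
python3 -m inch '{"dp":[[-0.004,0,0],[-0.003,0,0],[-0.003,0,0],[0,0,0]],"turn":[0,0,0,0]}'
```

```text
time_s: 5.45
tool_pos: [0.4827, -0.0305, 0.0587]
tool_rot: [179.8, -0.2, 7.8]
force: [5.6, -5.9, -5.1]
grip_width: 0.0088
time_s: 5.95
tool_pos: [0.4726, -0.0321, 0.0586]
tool_rot: [179.8, -0.1, 7.8]
force: [3.0, -6.0, -4.2]
grip_width: 0.0085
```

```bash
for i in 1 2 3 4 5; do python3 -m inch '{"dp":[[-0.002,0,0],[-0.002,0,0]],"turn":[0,0]}' | egrep "pos|force"; done
```

```text
tool_pos: [0.4692, -0.0327, 0.0586]
force: [5.7, -7.1, -6.1]
tool_pos: [0.4658, -0.0332, 0.0587]
force: [10.2, -6.2, -10.4]
tool_pos: [0.4658, -0.0332, 0.0588]
force: [22.3, -5.2, -25.1]
tool_pos: [0.4659, -0.0332, 0.0589]
force: [35.2, -4.8, -39.9]
tool_pos: [0.4659, -0.0332, 0.059]
force: [47.5, -5.0, -55.1]
```

The tray stopped at 0.1255 m of further travel, and the force rose sharply, so it is at its stop. I relax, open the fingers and lift.

```bash
python3 -m inch '{"dp":[[0.004,0,0],[0.0035,0,0],[0,0,0]],"turn":[0,0,0]}'
python3 -m inch '{"dp":[[0,0,0],[0,0,0],[0,0,0]],"turn":[0,0,0]}' 0 30
python3 -m inch '{"dp":[[0,0,-0.02],[0,0,-0.05],[0,0,-0.05],[0,0,-0.05],[0.04,0,-0.03],[0.03,0,0],[0,0,0]],"turn":[0,0,0,0,0,0,0]}'
python3 - <<'E'
from h import *
cv2.imwrite("pics/w3.png",vision.read_camera("wrist"));im=vision.read_camera("top");cv2.imwrite("pics/top3.png",im)
crop("top",im,200,160,150,120,5,"top3z")
E
```

```text
time_s: 7.58
tool_pos: [0.4658, -0.0332, 0.0588]
tool_rot: [179.8, -0.8, 7.8]
force: [20.3, -5.9, -23.0]
grip_width: 0.0088
time_s: 7.95
tool_pos: [0.4586, -0.0308, 0.0583]
tool_rot: [-180.0, 0.1, 7.8]
force: [-0.2, 0.5, 0.1]
grip_width: 0.0307
time_s: 8.82
tool_pos: [0.5293, -0.0207, 0.258]
tool_rot: [-179.9, 0.0, 7.9]
force: [0.4, -0.1, -0.6]
grip_width: 0.0432
```

View pics/w3.png

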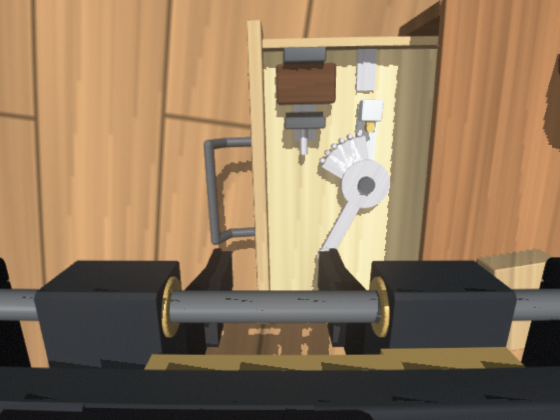

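View pics/top3z.png

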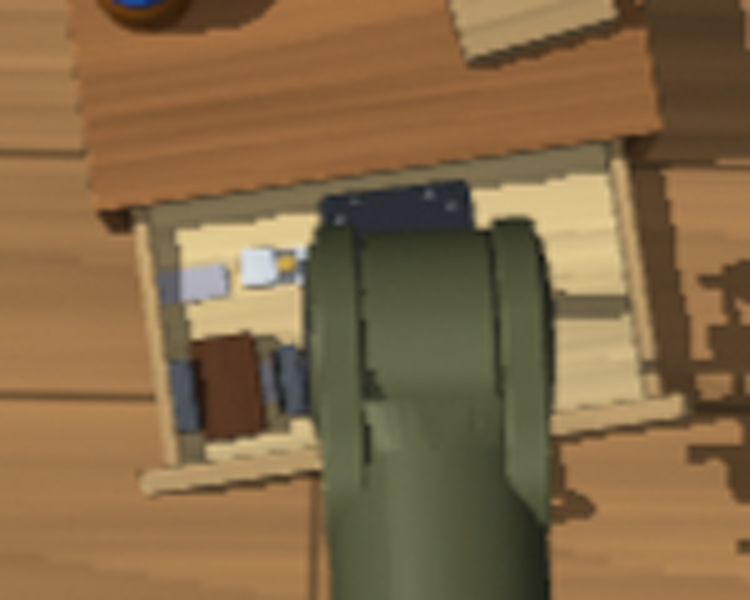

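The wrist view shows the tray out. The pivot hub is at (366,185), the teeth are around (345,150), the brass pawl is at (370,127), and the lever runs down to the right towards (328,248), with its knob hidden behind the fingers. I move right to see the knob.

```bash
python3 -m inch '{"dp":[[0,0.04,0],[0,0.04,0],[0.02,0.02,0],[0,0,0],[0,0,0]],"turn":[0,0,0,0,0]}'
python3 - <<'E'
from h import *
c=vision.get_calibration("wrist");np.save("c4.npy",c,allow_pickle=True)
im=vision.read_camera("wrist");cv2.imwrite("pics/w4.png",im);crop("w",im,180,40,300,220,2.6,"w4z")
E
```

```text
time_s: 9.55
tool_pos: [0.561, -0.1167, 0.2584]
tool_rot: [-180.0, 0.1, 7.9]
force: [0.2, -0.1, 0.2]
grip_width: 0.0436
```

View pics/w4z.png

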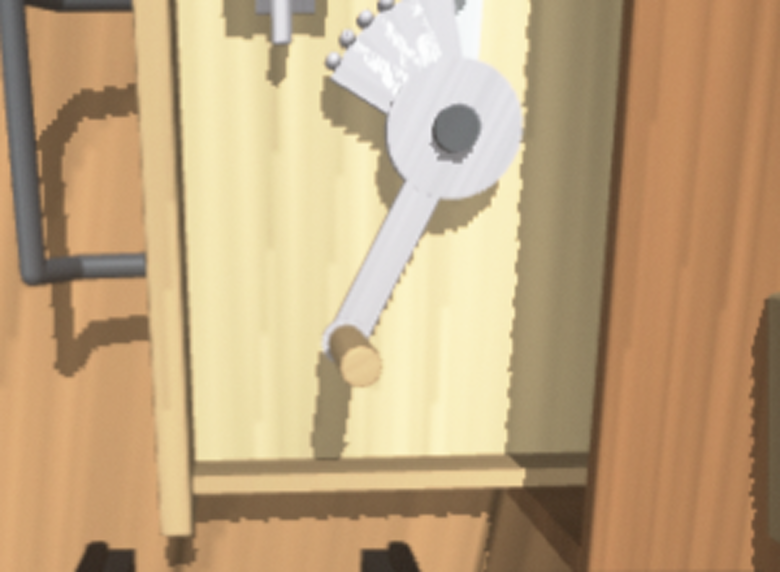

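The knob top is at zoomed (361,366), which is picture (318.8,180.8). The pivot is at picture (355.4,89.6), and the lever runs between them.

Run:
```python
from h import *
c=np.load("c4.npy",allow_pickle=True).item()
k=onz("w",318.8,180.8,.096,c)
for cy in (7.8,8.5,9.3):
    t=np.radians(cy);xc=np.array([np.cos(t),np.sin(t)]);yc=np.array([-np.sin(t),np.cos(t)])
    for z in (.05,.056):
        p=onz("w",355.4,89.6,z,c); r=(k-p)[:2]
        print(cy,z,k.round(4),p.round(4),np.linalg.norm(r).round(4),"angle right of front",np.arctan2(-r@yc,-r@xc).round(3), "from handle", ((p[:2]-[.4658,-.0332])@xc).round(4),((p[:2]-[.4658,-.0332])@yc).round(4))
# tray yaw from front panel edge top (z .056) & tray side edge
a=onz("w",180+135/2.6,40+0/2.6,.056,c);b=onz("w",180+163/2.6,40+535/2.6,.056,c);e=a-b
print("panel yaw",np.degrees(np.arctan2(-e[0],e[1])))
im=cv2.imread("pics/topz.png")
o=sensors.get_obs();print(o["qpos"].round(1))
```

```text
7.8 0.05 [ 0.5996 -0.0983  0.096 ] [ 0.6273 -0.0092  0.05  ] 0.0933 angle right of front 1.134 from handle 0.1633 0.0019
7.8 0.056 [ 0.5996 -0.0983  0.096 ] [ 0.6261 -0.0097  0.056 ] 0.0925 angle right of front 1.145 from handle 0.162 0.0015
8.5 0.05 [ 0.5996 -0.0983  0.096 ] [ 0.6273 -0.0092  0.05  ] 0.0933 angle right of front 1.121 from handle 0.1633 -0.0001
8.5 0.056 [ 0.5996 -0.0983  0.096 ] [ 0.6261 -0.0097  0.056 ] 0.0925 angle right of front 1.133 from handle 0.162 -0.0004
9.3 0.05 [ 0.5996 -0.0983  0.096 ] [ 0.6273 -0.0092  0.05  ] 0.0933 angle right of front 1.107 from handle 0.1633 -0.0024
9.3 0.056 [ 0.5996 -0.0983  0.096 ] [ 0.6261 -0.0097  0.056 ] 0.0925 angle right of front 1.119 from handle 0.162 -0.0027
panel yaw 9.271280339039862
[ 44.6  11.6 -40.8  90.1   7.7  81.2  11.1]
```

Cabinet yaw comes out at about 9°, pivot at (0.628,-0.009) and knob at (0.5996,-0.0983). The knob is 0.093 from the pivot (0.095 expected) and the rest angle is about 1.11 (1.1 expected), so both fit. I turn the jaws tangential (yaw -18°), go above the knob and look.

```bash
python3 -m inch '{"dp":[[0,0,0],[0,0,0],[0,0,0],[0.031,-0.029,0],[0,0,0.05],[0,0,0.05],[0,0,0],[0,0,0]],"turn":[8.6,8.6,8.6,0,0,0,0,0]}' 0 20
python3 - <<'E'
from h import *
o=sensors.get_obs();p=o["tool_pos"];y=np.radians(o["tool_rot"][2]);d=np.array([.5996,-.0983])-p[:2]
print(p,o["tool_rot"],d@[np.cos(y),np.sin(y)],d@[np.sin(y),-np.cos(y)])
im=vision.read_camera("wrist");cv2.imwrite("pics/w5.png",im);cv2.imwrite("pics/s5.png",vision.read_camera("side"))
E
```

```text
time_s: 10.6
tool_pos: [0.6013, -0.0993, 0.1608]
tool_rot: [-180.0, -0.1, -18.0]
force: [-0.3, -0.2, 0.7]
grip_width: 0.0436
[ 0.60128549 -0.0993176   0.16078406] [-1.79988359e+02 -1.47001263e-01 -1.79526613e+01] -0.0019170842185745622 -0.00044853292626227757
```

View pics/w5.png

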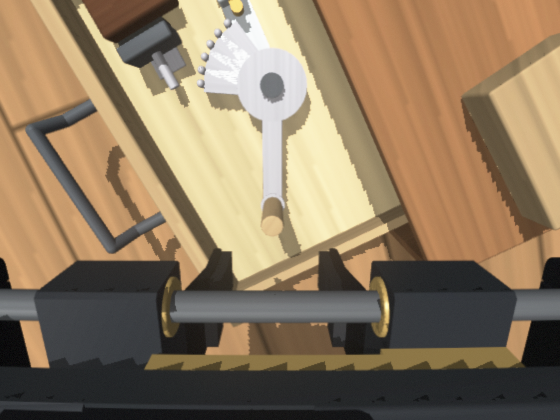

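View pics/s5.png

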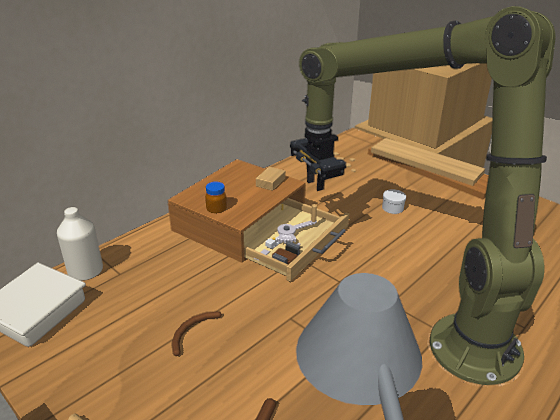

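The lever runs straight up the wrist picture, with the pivot at (272,84) and the knob top at (272,226), close to the finger centre line at column 275. Before descending I check the gripper body's clearance to the offcut, whose front corner is at (465,95).

Run:
```python
from h import *
o=sensors.get_obs();p=o["tool_pos"];y=np.radians(o["tool_rot"][2])
R=np.array([[np.cos(y),np.sin(y)],[np.sin(y),-np.cos(y)]])
for uv in [(465,97),(548,228),(530,205)]:
    q=onz("wrist",*uv,.142); print(q.round(3),(R@(q[:2]-p[:2])).round(3))
q=onz("wrist",272,226,.096);print(q,(R@(q[:2]-p[:2])).round(4))
q=onz("wrist",272,84,.052);print(q,(R@(q[:2]-p[:2])).round(4))
```

```text
[ 0.719 -0.05   0.142] [ 0.096 -0.084]
[ 0.753 -0.134  0.142] [ 0.154 -0.014]
[ 0.744 -0.117  0.142] [ 0.141 -0.027]
[ 0.60045422 -0.09905446  0.096     ] [-0.0017 -0.0001]
[ 0.62989848 -0.008432    0.052     ] [-0.0017 -0.0954]
```

Clearance is about 30 mm and grows as the tool swings round. I descend and pinch the knob.

```bash
python3 -m inch '{"dp":[[-0.002,0,0.04],[0,0,0.03],[0,0,0.02],[0,0,0.009],[0,0,0],[0,0,0]],"turn":[0,0,0,0,0,0]}' 0 20
python3 -m inch '{"dp":[[0,0,0],[0,0,0],[0,0,0],[0,0,0],[0,0,0]],"turn":[0,0,0,0,0]}' 1 25
python3 - <<'E'
from h import *
cv2.imwrite("pics/w6.png",vision.read_camera("wrist"))
o=sensors.get_obs();print(o["tool_pos"],o["tool_rot"],o["grip_width"],o["force"])
E
```

```text
time_s: 11.45
tool_pos: [0.5996, -0.0992, 0.0608]
tool_rot: [-180.0, -0.1, -18.0]
force: [-0.2, 0.8, -0.2]
grip_width: 0.0433
time_s: 12.08
tool_pos: [0.5993, -0.0995, 0.0597]
tool_rot: [-180.0, -0.1, -18.0]
force: [2.5, -1.6, -1.4]
grip_width: 0.0151
[ 0.5992851  -0.0994902   0.05972652] [-1.79989114e+02 -9.32470909e-02 -1.80018613e+01] 0.01484242005867977 [ 3.09416708 -0.64504896 -1.41760738]
```

View pics/w6.png

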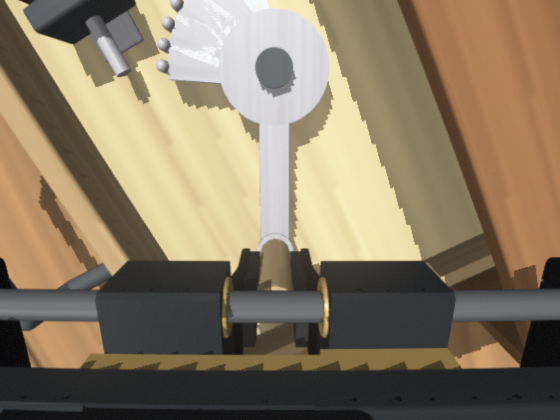

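The knob is pinched (grip width 15 mm). Next I write a readout of lever angle and tangential push, then advance in small arcs: 1° of turn goes with 1.66 mm of shift.

```bash
cat > st.py <<'E'
from cell import sensors
import numpy as np
P=np.array([.6296,-.0087])
o=sensors.get_obs();p=o["tool_pos"];r=p[:2]-P
a=np.arctan2(r[1],r[0]); adv=(-a-np.radians(108.15))%(2*np.pi)
if adv>5: adv-=2*np.pi
t=np.array([np.sin(a),-np.cos(a)]);u=r/np.hypot(*r)
f=o["force"]
y=o["tool_rot"][2]
print(f"t={o['time_s']:.2f} adv={adv:.3f} r={np.hypot(*r):.4f} Ft={-f[:2]@t:.1f} Fr={f[:2]@u:.1f} Fz={f[2]:.1f} yawadv={np.radians(-18-y):.3f} g={o['grip_width']:.4f} z={p[2]:.4f}")
E
python3 st.py
python3 -m inch '{"dp":[[-0.00166,0,0],[-0.00166,0,0],[-0.00166,0,0]],"turn":[1,1,1]}' >/dev/null; python3 st.py
python3 -m inch '{"dp":[[-0.00166,0,0],[-0.00166,0,0]],"turn":[1,1]}' >/dev/null; python3 st.py
python3 -m inch '{"dp":[[-0.00166,0,0]],"turn":[1]}' >/dev/null; python3 st.py
python3 -m inch '{"dp":[[-0.00166,0,0]],"turn":[1]}' >/dev/null; python3 st.py
```

```text
t=12.12 adv=0.005 r=0.0957 Ft=3.1 Fr=-0.4 Fz=-1.4 yawadv=0.000 g=0.0148 z=0.0597
t=12.50 adv=0.049 r=0.0958 Ft=7.1 Fr=-0.9 Fz=-4.4 yawadv=0.053 g=0.0151 z=0.0597
t=12.75 adv=0.084 r=0.0958 Ft=6.9 Fr=-1.8 Fz=-3.5 yawadv=0.088 g=0.0154 z=0.0597
t=12.88 adv=0.101 r=0.0958 Ft=5.9 Fr=-0.3 Fz=-3.8 yawadv=0.105 g=0.0148 z=0.0597
t=13.00 adv=0.118 r=0.0958 Ft=5.7 Fr=-0.4 Fz=-3.8 yawadv=0.123 g=0.0148 z=0.0597
```

```bash
python3 -m inch '{"dp":[[-0.00166,0,0]],"turn":[1]}' >/dev/null; python3 st.py
python3 -m inch '{"dp":[[-0.00166,0,0]],"turn":[1]}' >/dev/null; python3 st.py
python3 -m inch '{"dp":[[-0.00166,0,0]],"turn":[1]}' >/dev/null; python3 st.py
python3 -m inch '{"dp":[[-0.00166,0,0]],"turn":[1]}' >/dev/null; python3 st.py
python3 -m inch '{"dp":[[-0.00166,0,0]],"turn":[1]}' >/dev/null; python3 st.py
python3 -m inch '{"dp":[[-0.00166,0,0]],"turn":[1]}' >/dev/null; python3 st.py
python3 -m inch '{"dp":[[-0.00166,0,0]],"turn":[1]}' >/dev/null; python3 st.py
python3 -m inch '{"dp":[[-0.00166,0,0]],"turn":[1]}' >/dev/null; python3 st.py
python3 -m inch '{"dp":[[-0.00166,0,0]],"turn":[1]}' >/dev/null; python3 st.py
python3 -m inch '{"dp":[[-0.00166,0,0]],"turn":[1]}' >/dev/null; python3 st.py
```

```text
t=13.12 adv=0.136 r=0.0958 Ft=5.3 Fr=-0.5 Fz=-3.4 yawadv=0.140 g=0.0153 z=0.0597
t=13.25 adv=0.151 r=0.0959 Ft=7.0 Fr=-0.7 Fz=-4.6 yawadv=0.158 g=0.0153 z=0.0598
t=13.38 adv=0.164 r=0.0959 Ft=8.5 Fr=-1.2 Fz=-4.9 yawadv=0.175 g=0.0150 z=0.0597
t=13.50 adv=0.176 r=0.0960 Ft=9.4 Fr=-1.9 Fz=-6.6 yawadv=0.193 g=0.0151 z=0.0598
t=13.62 adv=0.190 r=0.0960 Ft=11.2 Fr=-2.2 Fz=-7.4 yawadv=0.210 g=0.0152 z=0.0598
t=13.75 adv=0.205 r=0.0960 Ft=10.7 Fr=-2.2 Fz=-7.5 yawadv=0.228 g=0.0152 z=0.0598
t=13.88 adv=0.225 r=0.0961 Ft=9.2 Fr=-1.1 Fz=-6.7 yawadv=0.245 g=0.0153 z=0.0597
t=14.00 adv=0.249 r=0.0961 Ft=6.3 Fr=-1.7 Fz=-4.0 yawadv=0.263 g=0.0153 z=0.0598
t=14.12 adv=0.271 r=0.0961 Ft=6.1 Fr=-1.0 Fz=-4.6 yawadv=0.280 g=0.0153 z=0.0598
t=14.25 adv=0.289 r=0.0961 Ft=7.0 Fr=-2.5 Fz=-5.2 yawadv=0.298 g=0.0149 z=0.0597
```

The first click is clear, with the push peaking near 0.20 and dropping by 0.25. On to the second and third.

```bash
python3 -m inch '{"dp":[[-0.00166,0,0]],"turn":[1]}' >/dev/null; python3 st.py
python3 -m inch '{"dp":[[-0.00166,0,0]],"turn":[1]}' >/dev/null; python3 st.py
python3 -m inch '{"dp":[[-0.00166,0,0]],"turn":[1]}' >/dev/null; python3 st.py
python3 -m inch '{"dp":[[-0.00166,0,0]],"turn":[1]}' >/dev/null; python3 st.py
python3 -m inch '{"dp":[[-0.00166,0,0]],"turn":[1]}' >/dev/null; python3 st.py
python3 -m inch '{"dp":[[-0.00166,0,0]],"turn":[1]}' >/dev/null; python3 st.py
python3 -m inch '{"dp":[[-0.00166,0,0]],"turn":[1]}' >/dev/null; python3 st.py
python3 -m inch '{"dp":[[-0.00166,0,0]],"turn":[1]}' >/dev/null; python3 st.py
python3 -m inch '{"dp":[[-0.00166,0,0]],"turn":[1]}' >/dev/null; python3 st.py
python3 -m inch '{"dp":[[-0.00166,0,0]],"turn":[1]}' >/dev/null; python3 st.py
```

```text
t=14.38 adv=0.307 r=0.0961 Ft=6.3 Fr=-2.3 Fz=-4.1 yawadv=0.315 g=0.0152 z=0.0597
t=14.50 adv=0.324 r=0.0962 Ft=6.2 Fr=-2.2 Fz=-5.1 yawadv=0.332 g=0.0151 z=0.0597
t=14.62 adv=0.338 r=0.0962 Ft=8.1 Fr=-2.9 Fz=-5.2 yawadv=0.350 g=0.0153 z=0.0598
t=14.75 adv=0.350 r=0.0962 Ft=8.9 Fr=-3.3 Fz=-7.1 yawadv=0.367 g=0.0155 z=0.0598
t=14.88 adv=0.362 r=0.0963 Ft=10.2 Fr=-3.3 Fz=-7.6 yawadv=0.385 g=0.0153 z=0.0598
t=15.00 adv=0.373 r=0.0962 Ft=11.9 Fr=-4.0 Fz=-9.2 yawadv=0.402 g=0.0149 z=0.0598
t=15.12 adv=0.389 r=0.0962 Ft=11.1 Fr=-3.3 Fz=-9.2 yawadv=0.420 g=0.0151 z=0.0598
t=15.25 adv=0.411 r=0.0963 Ft=8.9 Fr=-3.5 Fz=-7.5 yawadv=0.438 g=0.0153 z=0.0598
t=15.38 adv=0.436 r=0.0963 Ft=7.1 Fr=-2.8 Fz=-4.8 yawadv=0.455 g=0.0156 z=0.0597
t=15.50 adv=0.456 r=0.0963 Ft=6.9 Fr=-4.1 Fz=-6.0 yawadv=0.473 g=0.0157 z=0.0598
```

```bash
python3 -m inch '{"dp":[[-0.00166,0,0]],"turn":[1]}' >/dev/null; python3 st.py
python3 -m inch '{"dp":[[-0.00166,0,0]],"turn":[1]}' >/dev/null; python3 st.py
python3 -m inch '{"dp":[[-0.00166,0,0]],"turn":[1]}' >/dev/null; python3 st.py
python3 -m inch '{"dp":[[-0.00166,0,0]],"turn":[1]}' >/dev/null; python3 st.py
python3 -m inch '{"dp":[[-0.00166,0,0]],"turn":[1]}' >/dev/null; python3 st.py
python3 -m inch '{"dp":[[-0.00166,0,0]],"turn":[1]}' >/dev/null; python3 st.py
python3 -m inch '{"dp":[[-0.00166,0,0]],"turn":[1]}' >/dev/null; python3 st.py
python3 -m inch '{"dp":[[-0.00166,0,0]],"turn":[1]}' >/dev/null; python3 st.py
python3 -m inch '{"dp":[[-0.00166,0,0]],"turn":[1]}' >/dev/null; python3 st.py
python3 -m inch '{"dp":[[-0.00166,0,0]],"turn":[1]}' >/dev/null; python3 st.py
```

```text
t=15.62 adv=0.474 r=0.0963 Ft=8.2 Fr=-2.8 Fz=-4.7 yawadv=0.490 g=0.0151 z=0.0597
t=15.75 adv=0.492 r=0.0964 Ft=6.7 Fr=-3.5 Fz=-4.9 yawadv=0.507 g=0.0154 z=0.0597
t=15.88 adv=0.509 r=0.0964 Ft=7.2 Fr=-2.7 Fz=-4.8 yawadv=0.525 g=0.0153 z=0.0598
t=16.00 adv=0.521 r=0.0964 Ft=7.8 Fr=-2.3 Fz=-7.1 yawadv=0.542 g=0.0153 z=0.0598
t=16.12 adv=0.533 r=0.0964 Ft=9.1 Fr=-2.3 Fz=-7.4 yawadv=0.560 g=0.0154 z=0.0598
t=16.25 adv=0.546 r=0.0965 Ft=10.0 Fr=-3.3 Fz=-8.1 yawadv=0.577 g=0.0148 z=0.0598
t=16.38 adv=0.558 r=0.0965 Ft=10.2 Fr=-4.5 Fz=-8.1 yawadv=0.595 g=0.0148 z=0.0598
t=16.50 adv=0.574 r=0.0965 Ft=10.2 Fr=-3.7 Fz=-8.8 yawadv=0.613 g=0.0155 z=0.0598
t=16.62 adv=0.596 r=0.0965 Ft=8.8 Fr=-3.5 Fz=-6.8 yawadv=0.630 g=0.0153 z=0.0597
t=16.75 adv=0.620 r=0.0965 Ft=6.8 Fr=-4.5 Fz=-6.2 yawadv=0.648 g=0.0153 z=0.0598
```

Three clicks so far, peaking near 0.20, 0.385 and 0.57, which matches the 0.18 spacing. The fourth should peak at about 0.755 and settle near 0.84.

```bash
python3 -m inch '{"dp":[[-0.00166,0,0]],"turn":[1]}' >/dev/null; python3 st.py
python3 -m inch '{"dp":[[-0.00166,0,0]],"turn":[1]}' >/dev/null; python3 st.py
python3 -m inch '{"dp":[[-0.00166,0,0]],"turn":[1]}' >/dev/null; python3 st.py
python3 -m inch '{"dp":[[-0.00166,0,0]],"turn":[1]}' >/dev/null; python3 st.py
python3 -m inch '{"dp":[[-0.00166,0,0]],"turn":[1]}' >/dev/null; python3 st.py
python3 -m inch '{"dp":[[-0.00166,0,0]],"turn":[1]}' >/dev/null; python3 st.py
python3 -m inch '{"dp":[[-0.00166,0,0]],"turn":[1]}' >/dev/null; python3 st.py
python3 -m inch '{"dp":[[-0.00166,0,0]],"turn":[1]}' >/dev/null; python3 st.py
```

```text
t=16.88 adv=0.640 r=0.0965 Ft=7.1 Fr=-4.0 Fz=-5.7 yawadv=0.665 g=0.0151 z=0.0598
t=17.00 adv=0.658 r=0.0965 Ft=7.7 Fr=-3.9 Fz=-5.7 yawadv=0.682 g=0.0151 z=0.0598
t=17.12 adv=0.675 r=0.0966 Ft=7.1 Fr=-3.9 Fz=-6.0 yawadv=0.700 g=0.0153 z=0.0597
t=17.25 adv=0.691 r=0.0966 Ft=7.5 Fr=-3.0 Fz=-6.4 yawadv=0.717 g=0.0152 z=0.0598
t=17.38 adv=0.703 r=0.0967 Ft=10.1 Fr=-3.9 Fz=-7.0 yawadv=0.735 g=0.0154 z=0.0597
t=17.50 adv=0.715 r=0.0967 Ft=10.0 Fr=-4.7 Fz=-6.5 yawadv=0.752 g=0.0152 z=0.0598
t=17.62 adv=0.727 r=0.0967 Ft=11.0 Fr=-4.5 Fz=-8.2 yawadv=0.770 g=0.0150 z=0.0597
t=17.75 adv=0.738 r=0.0967 Ft=12.3 Fr=-5.0 Fz=-9.6 yawadv=0.788 g=0.0154 z=0.0598
```

```bash
python3 -m inch '{"dp":[[-0.00166,0,0]],"turn":[1]}' >/dev/null; python3 st.py
python3 -m inch '{"dp":[[-0.00166,0,0]],"turn":[1]}' >/dev/null; python3 st.py
python3 -m inch '{"dp":[[-0.00166,0,0]],"turn":[1]}' >/dev/null; python3 st.py
```

```text
t=17.88 adv=0.755 r=0.0967 Ft=11.0 Fr=-4.8 Fz=-7.8 yawadv=0.805 g=0.0154 z=0.0598
t=18.00 adv=0.777 r=0.0967 Ft=10.0 Fr=-4.7 Fz=-6.9 yawadv=0.823 g=0.0154 z=0.0598
t=18.12 adv=0.803 r=0.0967 Ft=7.9 Fr=-3.3 Fz=-5.4 yawadv=0.840 g=0.0151 z=0.0597
```

The fourth tooth has dropped. I move slightly further to sit safely behind it, then hold and check.

```bash
python3 -m inch '{"dp":[[-0.00166,0,0]],"turn":[1]}' >/dev/null; python3 st.py
python3 -m inch '{"dp":[[-0.001,0,0]],"turn":[0.6]}' >/dev/null; python3 st.py
python3 -m inch '{"dp":[[0,0,0],[0,0,0],[0,0,0],[0,0,0]],"turn":[0,0,0,0]}' >/dev/null; python3 st.py
python3 - <<'E'
from h import *
im=vision.read_camera("wrist");cv2.imwrite("pics/w7.png",im);t=vision.read_camera("top");cv2.imwrite("pics/top7.png",t)
cv2.imwrite("pics/s7.png",vision.read_camera("side"))
crop("t",t,200,90,150,145,4,"top7z")
E
```

```text
t=18.25 adv=0.822 r=0.0967 Ft=8.3 Fr=-4.8 Fz=-5.8 yawadv=0.858 g=0.0150 z=0.0598
t=18.38 adv=0.834 r=0.0967 Ft=7.4 Fr=-4.0 Fz=-5.5 yawadv=0.868 g=0.0150 z=0.0597
t=18.88 adv=0.834 r=0.0968 Ft=7.5 Fr=-4.0 Fz=-5.8 yawadv=0.867 g=0.0152 z=0.0597
```

View pics/w7.png

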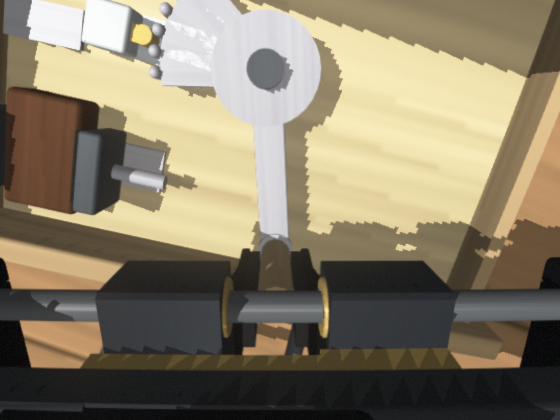

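View pics/top7z.png

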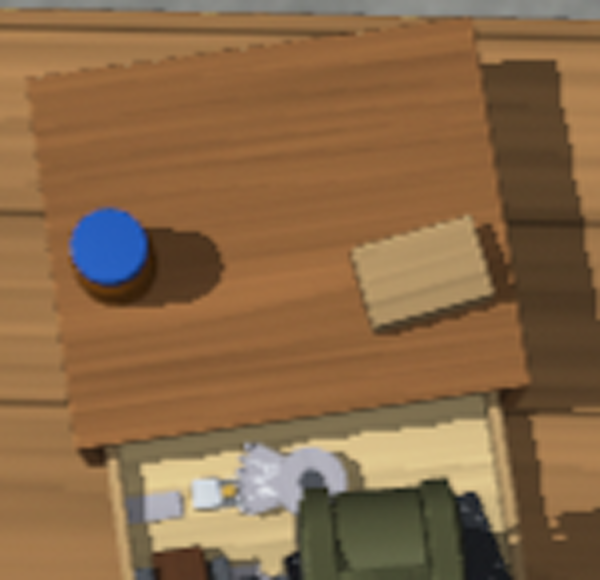

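View pics/s7.png

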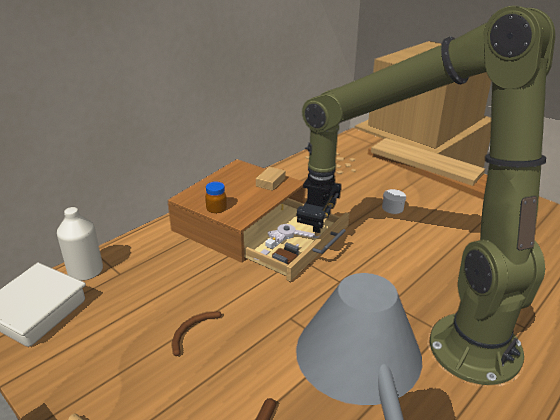

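The wrist picture shows the pawl nose at about (150,36), between tooth (158,30) and tooth (154,51). Two teeth, at (154,51) and (155,72), have not passed, so they are the fifth and sixth. I zoom in, and check that the pivot and front panel have stayed fully out.

```bash
python3 - <<'E'
from h import *
im=cv2.imread("pics/w7.png");crop("w",im,90,0,130,100,6,"w7z")
print("pivot now",onz("wrist",266,69,.052))
a=cv2.imread("pics/top0.png").astype(int);b=cv2.imread("pics/top7.png").astype(int)
for n,(x0,y0,x1,y1) in dict(jar=(212,138,260,170),offcut=(285,140,330,175),tin=(388,240,425,272),bow=(100,228,168,258)).items():
    print(n,np.abs(a-b)[y0:y1,x0:x1].max(2).__gt__(25).sum())
E
python3 st.py
```

```text
pivot now [ 0.62775466 -0.00879543  0.052     ]
jar 0
offcut 0
tin 689
bow 0
t=19.02 adv=0.834 r=0.0968 Ft=6.1 Fr=-4.2 Fz=-4.9 yawadv=0.867 g=0.0155 z=0.0597
```

View pics/w7z.png

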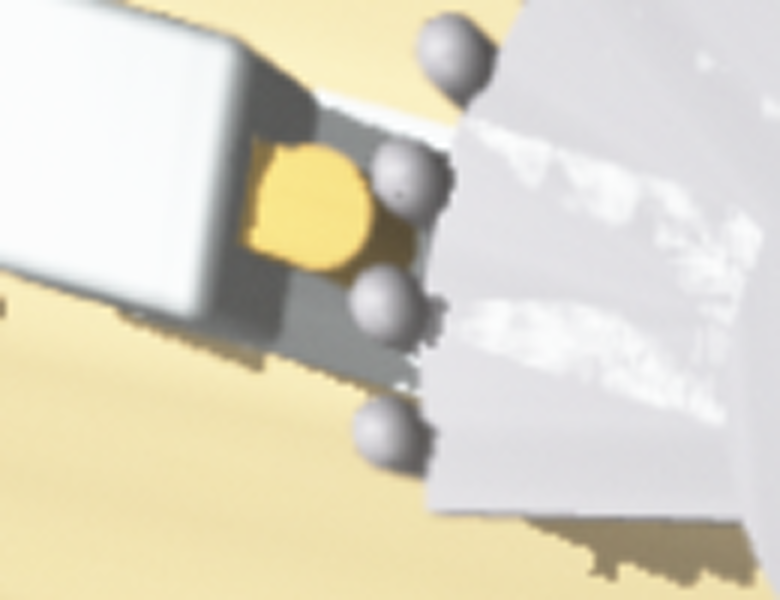

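The pawl's round nose sits between the fourth and fifth teeth, with two teeth left. The pivot is unchanged within 2 mm, on the outward side. The tin's region differs between the pictures, so I check whether that is only the arm's shadow.

Run:
```python
import cv2,numpy as np
a=cv2.imread("pics/top0.png");b=cv2.imread("pics/top7.png")
cv2.imwrite("pics/tin.png",cv2.resize(np.hstack([a[225:290,370:440],b[225:290,370:440]]),None,fx=5,fy=5))
```

```text
(no output)
```

View pics/tin.png

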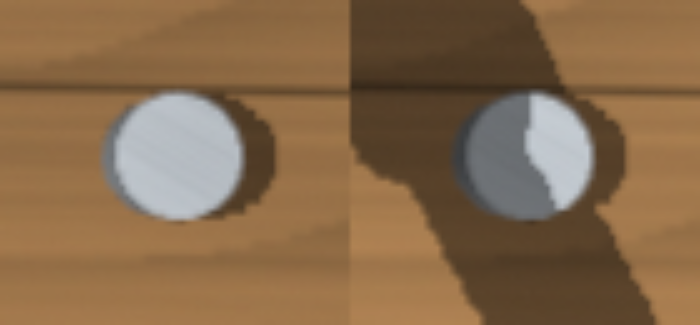

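The tin has not moved; the difference is only the arm's shadow. I hand the job in.

```bash
python3 -c "
from cell import env
print(env.sign_off())"; python3 st.py
```

```text
the job is handed in; nothing more can be done
None
the job is handed in; nothing more can be done
```

The tray is out at its stop and the lever is held at the fourth click. I handed the job in at about 19 s of the 72 s allowed, with the gripper still pinching the knob.

- **Tray:** I pinched the bar handle and pulled until the force climbed with no more movement, 0.1255 m from where it started. That fits the roughly 25 mm it already stood out. I did not measure the tray's position again after moving the lever. The pivot then read within 2 mm of before, on the outward side, and the hand was pulling the tray outwards.
- **Lever:** I felt four separate rises and drops in the push. They peaked at about 0.20, 0.38, 0.57 and 0.75 rad from rest, which matches the 0.18 rad tooth spacing. It is held at about 0.83 rad with a push of about 7 N. The last close-up shows the pawl's nose between the fourth and fifth teeth, with two teeth not yet passed.
- **Loose things:** The jar, offcut and bow show no change between the first and last top pictures. The tin's patch of the picture did change, but a closer look showed only the arm's shadow across it.

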